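Tip a carbon blank out of its press nest and lock it in the drilling jig

ROBOT

A 7-joint arm with a two-finger parallel gripper is mounted at the origin on the work surface. World frame = base frame: x ahead of the robot, y to its left, z up, the work surface at z = 0. Lengths are in m, angles in rad, forces in N, time in s.
With the tool pointing down it reaches from about 0.425 to 0.875 m from the base axis. Payload 8.4 kg.
Tool frame: the origin (TCP) lies at the very end of the fingers, on their centre line; the grasp point (between the pads) lies pinch_z behind it (pinch_z is the distance from the TCP to the grasp point, in m); x points along the fingers, z is the direction in which the jaws open and shut, and the axes are right-handed (so a half turn about x gives the same grasp; the last joint's range is limited). The gripper opens to 85 mm and grips with 20 to 120 N. Pads are 22 mm wide; open, the fingers measure 114 mm over their backs; the gripper's body (76 mm by 85 mm) begins 54 mm behind the grasp point. The pads swing forward as they close: fully open they stand 13 mm farther back than shut.
Start: joints at [1.072, 0.333, 0.04, 1.465, -0.013, 1.343, -0.059], TCP at [0.253, -0.599, 0.211] pointing down, gripper open.
Joint ranges: [-2.58, 2.58], [-0.38, 2.09], [-1.3, 1.39], [0.25, 2.4], [-1.5, 4.64], [0.08, 2.09], [-2.65, 2.65]. Speed limits (rad/s): [2.22, 2.22, 2.79, 2.79, 3.14, 3.14, 3.14].

INTERFACE

Orientations are given as a unit quaternion [w, x, y, z].
In Python, from plant import * gives the robot as it stands. The module is installed in compiled form; this text tells all that it offers.
- The arm moves only by the tool servo_tool, never from a script. Its argument "rows" is a list of rows, each a list of 3 entries, a list of its own where there are three numbers: the shift along the tool's x, y, z in cm, then the turn about the tool's x in degrees, then the finger opening in cm, from 0 to 8.54. In form: [[[dx, dy, dz], spin, fingers], ...]. A call has 1 to 5 rows; each row is the pose to reach, as a shift and turn from the pose commanded when the call began, along the tool's axes at that moment; what a row does not reach only later rows make up. A row lasts 1/12 s, in which the tool goes at most 41.7 mm and 7.16 degrees, less where a joint would pass 70% of its speed; a pose out of reach is approached as far as the arm can. A call with a gripper value outside its range is refused whole. The fingers move at their own pace and stop on an object; "grip_force" is the grip in N (left out, the last holds). Time passes only in rows, so rows that repeat a pose let the fingers close. It gives the time, the measured TCP pose, the force and the opening at its end, in the units of the state.
- get_obs(): the state, without advancing time (a new reading comes with each control period).
- read_camera(name): name is "side" or "top" or "wrist"; returns a dict with "image" (420x560x3 uint8, red, green, blue), "fx", "fy", "cx", "cy" (pixels), "view" (4x4, takes a point from world to camera coordinates). Camera axes: x right, y down, z forward; pixel columns grow to the right and rows downward; lengths in m; the calibration is good to about 2 mm. A picture is of the moment at which its call begins. There is no depth.
- job_done(): hands the job in, once; it reports no verdict.
The state is a dict: "clock": time; "joint_pos": joint angles; "qd": joint speeds; "joint_efforts": joint torques, N m; "eef_pos": TCP position; "tool_rot": TCP orientation; "ft_force": force on the tool from outside, world axes, zero at the start; "wrist_torque": the same for the moment, N m; "opening": finger opening in m.
Only numpy, scipy, OpenCV 4.12 (cv2) and the standard library are available. Lean on these libraries where they do the work, as an engineer would, in place of code of your own. Each camera call takes 0.05 s, during which the arm holds its last target. There are 200 camera calls.

TASK

The flat carbon blank lies sunk in its press nest with no room for fingers: press down its end beside the notched wall so that the other end tips up out of the nest, and take it out by that raised end. Lay it level, without dropping it, on the two rest bars of the drilling jig between the guides, let go, then push the jig's sprung quarter-turn stud down and turn it a quarter turn counterclockwise seen from above until it catches with its long arm over the blank. Leave the other things on the bench where they are.

Things in the scene. Friction and masses are not known exactly. Their poses are not given: they have to be found in the camera images.
- nest: Aluminium press nest, a fixed open block 198 mm long (x) by 92 mm wide (y), rim 60 mm above the bench; origin at the centre of its underside. Recess 170 x 64 mm, walls 14 mm. The end wall at -x has a notch 36 mm wide in its rim: the end to press. The blank lies lengthwise in it on a rocker floor, its top 3 mm below the rim, with 2 mm of gap at each long side, 5 mm at the ends.
- rocker (a joint): Tip angle of the nest's floor, 0 level to 0.42 rad (hard stop): -x end down, +x end up, never the other way. Pivot: the nest's y axis, 45 mm above the bench at mid-length; the blank's underside lies 4 mm above it. Stiff hinge: about 5 N at 55 mm from the middle tips it and it stays. Tipped, the blank's top 60 mm from the middle stands 20 mm above the rim.
- press_end (a point): Fixed point of the nest: on the centreline of the blank's top as it lies level, 55 mm from the middle towards the notched -x end. A good place to press, straight down, with the closed fingers; the top there sinks about 23 mm.
- blank_center (a point): Centre (half-way up) of the loose carbon blank: a flat black plate 160 mm long (x) by 60 mm wide (y) by 8 mm thick (z), about 130 g, with two small steel bushings on top. Can be gripped across its 60 mm width. Axes: x along its length, z up at the start.
- blank: The same blank, its origin at the centre of its underside, 4 mm under blank_center.
- jig: Fixed drilling jig: wooden base 215 mm (x) by 165 mm (y, from -60.5 to +104.5 mm), 16 mm thick; origin under the middle of the seat. Two aluminium rest bars across it at x = -35 and +35 mm (16 mm wide, tops 40 mm above the bench) carry the blank lengthwise along x. Beside the blank, between x = 35 and 80 mm, there is free room for fingers down to the base.
- jig_seat (a point): Fixed point of the jig: where the blank's centre (half-way up) belongs, 44 mm above the bench; axes as the jig. Low guides (tops 46 mm above the bench) stand round the seat with 5 mm of gap to the blank: at both long sides from x = -40 to +30 mm and at both ends (40 mm wide). Either end of the blank may point to +x.
- stud_head (a point): On the axis of the jig's quarter-turn stud, half-way up its steel head; 66 mm to +y of the jig's origin, 67.5 mm above the bench when sprung up. The head is a bar 12 mm thick, 20 mm high, reaching 54 mm from the axis along its own -x (long arm), 16 mm along +x. Open: arm along the jig's -x; locked: along the jig's -y, over the blank. Pinch it across its thickness at the axis.
- stud_press (a joint): How far the stud is pushed down (m): 0 sprung up, 0.009 bottom stop. Spring 6 N at the top, 10.5 N at the bottom. Turning is blocked until it is over 7 mm down; after the turn its cam holds it at about 7 mm, the arm 2 mm above the blank's top.
- stud_turn (a joint): Turn of the stud in rad, counterclockwise from above: 0 open (arm along the blank, beside it), 1.57 locked (stop). The round steel collar under the head has a radius of 23 mm (25 mm at its foot) and ends 45 mm above the bench.
- screwdriver: Bystander: screwdriver lying between nest and jig.
- tape_roll: Bystander: white tape roll, 90 mm wide.
- resin_jar: Bystander: jar, 95 mm high.
- mixing_cup: Bystander: white cup, 85 mm high.
- mallet: Bystander: hammer, lying.
- pad_block: Bystander: padded cork block, 100 x 55 mm.
- hardener: Bystander: small bottle, 110 mm high.
There are look-alikes about, which are no part of the job. There is more than one size of the blank; the job needs the smaller. What is shaped like the nest but orange is not meant.

How it is judged:
On the way, in this order (a step that is already met when the one before it is completed fails the run):
1. the blank is tipped up in its nest by pressing its notched end down (value of joint rocker above 0.3 rad and angle between blank_center's own z axis and vertical above 0.25 rad and horizontal distance between blank_center and nest below 0.03 m and height (world z) of blank_center below 0.075 m), for 0.1 s.
2. the blank is lifted clear of the nest (height (world z) of blank_center above 0.11 m), for 0.1 s.
3. the blank lies level on the jig's rest bars between the guides, let go, with the stud still open (horizontal distance between blank_center and jig_seat below 0.01 m and z of blank_center in the frame of jig_seat between -0.003 and 0.003 m and angle between the x axis of blank_center and the x axis of jig_seat, either way round below 0.2 rad and angle between blank_center's own z axis and vertical below 0.04 rad and contact force between the fingers and blank below 0.2 N and value of joint stud_turn below 0.3 rad), for 0.2 s.
4. the stud is pressed down and turned until its cam holds (value of joint stud_turn above 1.25 rad and value of joint stud_press above 0.005 m), for 0.2 s.
At the end, for the whole second after the job is handed in: The blank lies at rest on the jig's rest bars between the guides: centre within 10 mm of the seat horizontally and 3 mm in height, tilted under 0.04 rad, lengthwise within 0.2 rad of the jig; the stud stays locked over it, turned at least 1.25 rad and held at least 5 mm down (all of step 4 and horizontal distance between blank_center and jig_seat below 0.01 m and z of blank_center in the frame of jig_seat between -0.003 and 0.003 m and angle between the x axis of blank_center and the x axis of jig_seat, either way round below 0.2 rad and angle between blank_center's own z axis and vertical below 0.04 rad and linear speed of blank below 0.02 m/s); the robot touches nothing.
It fails at once if the blank is dropped (falls faster than 0.7 m/s out of the fingers) (linear speed of blank above 0.7 m/s and contact force between the fingers and blank below 0.1 N).
It fails at once if another thing on the bench is moved by more than 30 mm (distance of any of screwdriver, tape_roll, resin_jar, mixing_cup, mallet, pad_block, hardener from where it was at the start of the episode above 0.03 m).
It fails at once if the stud is twisted by force without being pushed down (value of joint stud_turn above 0.3 rad and value of joint stud_press below 0.003 m).
It also fails if it takes over 66 s, if anything falls off the work surface, if the arm or the gripper's body presses on something with over 40 N, if the wrist force passes 120 N, or if a joint passes its speed limit or range.

## Working session

There is one attempt and no reset: what is moved stays moved. The work goes in short steps, Python scripts to look and compute and a tool call to move; the robot and the scene stay as the last step left them, time stands still between calls to the robot, and variables do not carry over. Pictures are saved under pics/ and viewed, about 8 in all and at most 12, crops included, and the job is handed in when it is done.

Besides the shell and the picture viewer there is one more tool, called after "Request:" by a JSON object that holds its "fn" and its "kwargs". servo_tool: Moves the arm, as the interface text tells. Its arguments: {"type":"object","properties":{"rows":{"type":"array"},"grip_force":{"type":"number"}},"required":["rows"]}

```bash
mkdir -p pics; cat > h.py <<'E'
from plant import *
import numpy as np, cv2
from scipy.spatial.transform import Rotation as R
np.set_printoptions(precision=4,suppress=True)
def rot(q): return R.from_quat([q[1],q[2],q[3],q[0]]).as_matrix()
def snap(cam,name):
    c=read_camera(cam); np.savez('pics/%s.npz'%name,**{k:np.array(v) for k,v in c.items()})
    cv2.imwrite('pics/%s.png'%name,c['image'][:,:,::-1]); return c
def load(name): return dict(np.load('pics/%s.npz'%name))
def pix2w(c,u,v,z):
    V=np.array(c['view']); Rm,t=V[:3,:3],V[:3,3]; o=-Rm.T@t
    d=Rm.T@np.array([(u-c['cx'])/c['fx'],(v-c['cy'])/c['fy'],1]); return o+d*(z-o[2])/d[2]
def w2pix(c,p):
    V=np.array(c['view']); q=V[:3,:3]@np.array(p)+V[:3,3]; return np.array([c['fx']*q[0]/q[2]+c['cx'],c['fy']*q[1]/q[2]+c['cy']])
def st():
    o=get_obs(); print('t',o['clock'],'p',np.array(o['eef_pos']),'F',np.array(o['ft_force']),'op',o['opening']); print(rot(o['tool_rot'])); return o
E
python3 - <<'E'
from h import *
a=snap('top','top0');b=snap('side','side0')
cv2.imwrite('pics/both0.png',cv2.resize(np.hstack([a['image'],b['image']]),(800,300),interpolation=cv2.INTER_AREA)[:,:,::-1])
o=st(); print(o)
for c in (a,b):
  V=np.array(c['view']);print(-V[:3,:3].T@V[:3,3],V[2,:3],c['fx'])
E
```

```text
t 0.1 p [ 0.2528 -0.5983  0.2103] F [ 0.6118 -0.0394  0.3022] op 0.08522625254943005
[[-0.0007  0.9211  0.3892]
 [ 0.0014  0.3892 -0.9211]
 [-1.     -0.0001 -0.0015]]
{'clock': 0.1, 'joint_pos': array([ 1.0718,  0.3339,  0.0399,  1.4662, -0.0134,  1.3433, -0.0585]), 'qd': array([-0.0011, -0.0011,  0.0006, -0.0022, -0.0007,  0.0002,  0.0018]), 'joint_efforts': array([  0.0038, -66.002 ,   1.3702, -40.6472,   0.017 ,   0.009 ,
         0.    ]), 'eef_pos': array([ 0.2528, -0.5983,  0.2103]), 'tool_rot': array([ 0.5889,  0.391 ,  0.5898, -0.3905]), 'ft_force': array([ 0.6118, -0.0394,  0.3022]), 'wrist_torque': array([ 0.0212, -0.0224, -0.0181]), 'opening': 0.08522625254943005}
[ 0.237  -0.0981  1.5417] [ 0.1962 -0.0181 -0.9804] 411.80032925496795
[0.156  0.7069 0.7789] [ 0.3473 -0.7157 -0.6059] 410.6804046236629
```

View pics/top0.png

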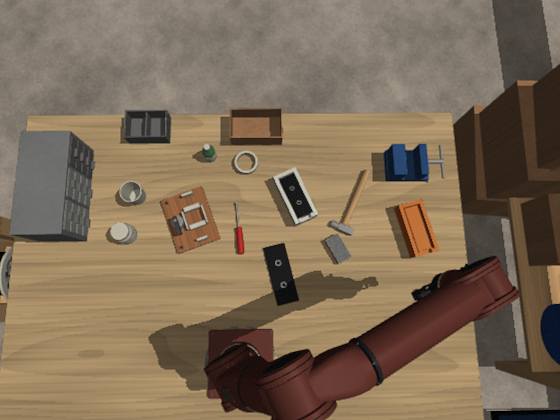

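View pics/side0.png

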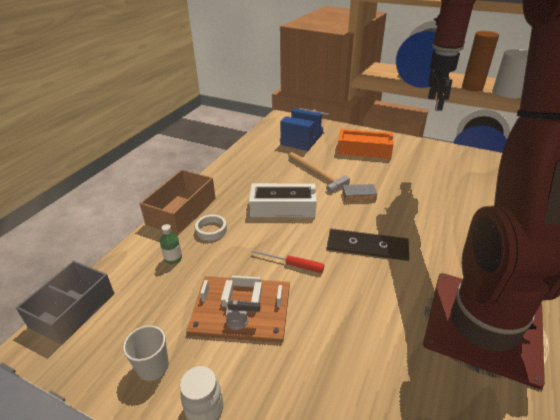

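The top view shows three candidates. The grey nest with a black blank is at (295,195), the orange look-alike nest is at (417,228), and a larger loose blank lies on the bench at (281,274). The grey nest and the blank in it are the ones meant. The jig is at (190,218). I'll confirm all this in a crop.

```bash
python3 - <<'E'
from h import *
a=load('top0')
im=a['image'][150:260,150:330]
cv2.imwrite('pics/crop1.png',cv2.resize(im,None,fx=4.4,fy=4.4,interpolation=cv2.INTER_CUBIC)[:,:,::-1])
E
```

```text
(no output)
```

View pics/crop1.png

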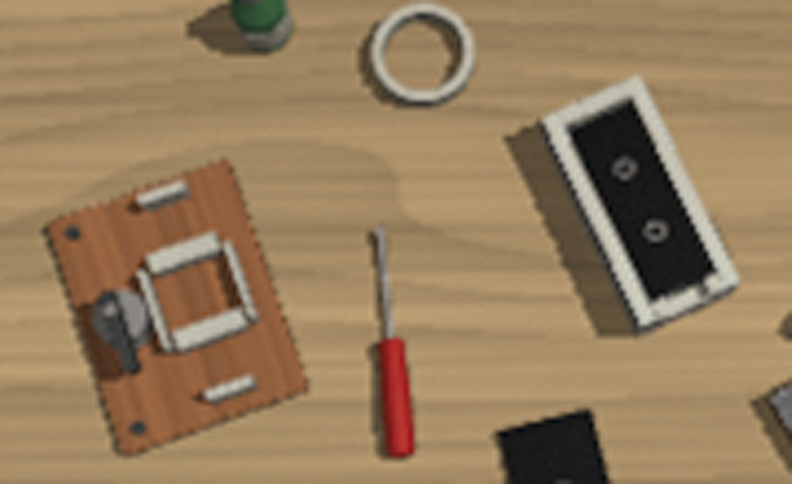

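```bash
python3 - <<'E'
from h import *
a=load('top0')
f=lambda u,v,z:pix2w(a,150+(u+.5)/4.4-.5,150+(v+.5)/4.4-.5,z)
N=np.array([f(*p,.06) for p in [(543,122),(638,77),(738,287),(640,332)]]);print(N)
print('nest c',N.mean(0),'sides',[np.linalg.norm(N[i]-N[i-1]) for i in range(4)])
ax=(N[0]+N[1]-N[2]-N[3])/2;yn=np.degrees(np.arctan2(ax[1],ax[0]));print('yaw(+x up)',yn)
J=np.array([f(*p,.016) for p in [(45,230),(228,160),(308,388),(120,456)]]);print(J)
print('sides',[np.linalg.norm(J[i]-J[i-1]) for i in range(4)])
ax=(J[0]+J[1]-J[2]-J[3])/2;yj=np.arctan2(ax[1],ax[0]);print('jig yaw',np.degrees(yj))
c=J.mean(0);o=c-22*1e-3*np.array([-np.sin(yj),np.cos(yj),0]);print('jig origin',o)
print('stud',o+.066*np.array([-np.sin(yj),np.cos(yj),0]),f(115,305,.0775))
# bars center
print('bars', np.mean([f(*p,.04) for p in [(147,260),(215,237),(176,347),(248,325)]],axis=0))
for p in [(623,168),(655,230)]:print('bush',f(*p,.057))
E
```

```text
[[ 0.6622 -0.1241  0.06  ]
 [ 0.7012 -0.2057  0.06  ]
 [ 0.5179 -0.2848  0.06  ]
 [ 0.4808 -0.202   0.06  ]]
nest c [ 0.5905 -0.2042  0.06  ] sides [np.float64(0.19735533348477302), np.float64(0.09043758635421756), np.float64(0.19959821304164713), np.float64(0.09064610404369801)]
yaw(+x up) 23.278635465455874
[[0.5829 0.3042 0.016 ]
 [0.6434 0.1487 0.016 ]
 [0.4435 0.0772 0.016 ]
 [0.388  0.2339 0.016 ]]
sides [np.float64(0.20722804695474809), np.float64(0.16685634874831415), np.float64(0.21232752028478025), np.float64(0.1662041384682087)]
jig yaw 19.74853125911062
jig origin [0.5219 0.1703 0.016 ]
stud [0.4996 0.2324 0.016 ] [0.5055 0.2285 0.0775]
bars [0.5226 0.169  0.04  ]
bush [ 0.622  -0.1913  0.057 ]
bush [ 0.568 -0.217  0.057]
```

Request:
{"fn": "servo_tool", "kwargs": {"rows": [[[-0.5, 3.3, -1.8], 0, 0], [[-1, 6.6, -3.6], 0, 0], [[-1.5, 9.9, -5.4], 0, 0], [[-2, 13.2, -7.2], 0, 0], [[-2.5, 16.5, -9], 0, 0]], "grip_force": 40}}

```text
clock: 0.52
eef_pos: [0.3706, -0.4499, 0.236]
tool_rot: [0.589, 0.391, 0.59, -0.391]
ft_force: [-0.1, -0.5, 0.6]
opening: 0.0256
```

Request:
{"fn": "servo_tool", "kwargs": {"rows": [[[0, 3.3, -1.8], 0, 0], [[0, 6.6, -3.6], 0, 0], [[0, 9.9, -5.4], 0, 0], [[0, 13.2, -7.2], 0, 0], [[0, 16.5, -9], 0, 0]]}}

```text
clock: 0.93
eef_pos: [0.4876, -0.3028, 0.2359]
tool_rot: [0.589, 0.391, 0.589, -0.391]
ft_force: [0.4, -0.3, -0.1]
opening: 0.0001
```

Request:
{"fn": "servo_tool", "kwargs": {"rows": [[[0, 3.3, -1.8], 0, 0], [[0, 6.6, -3.6], 0, 0], [[0, 9.9, -5.2], 0, 0], [[0, 9.9, -5.2], 0, 0]]}}

```text
clock: 1.27
eef_pos: [0.562, -0.2094, 0.2356]
tool_rot: [0.591, 0.389, 0.592, -0.386]
ft_force: [-0.7, 1.9, 0.2]
opening: 0.0001
```

```bash
python3 - <<'E'
from h import *
a=snap('wrist','w1');st()
b=cv2.resize(a['image'],(560,420))
cv2.imwrite('pics/w1.png',b[:,:,::-1])
V=a['view'];print(-V[:3,:3].T@V[:3,3],V[2,:3],a['fx'])
E
```

```text
t 1.3167 p [ 0.56   -0.2131  0.2355] F [ 0.3808 -0.3921 -1.5624] op 0.00014264211569648216
[[-0.0002  0.9182  0.396 ]
 [ 0.0023  0.396  -0.9182]
 [-1.      0.0007 -0.0022]]
[ 0.6366 -0.1774  0.3982] [-0.2905 -0.1223 -0.949 ] 358.9012849467188
```

View pics/w1.png

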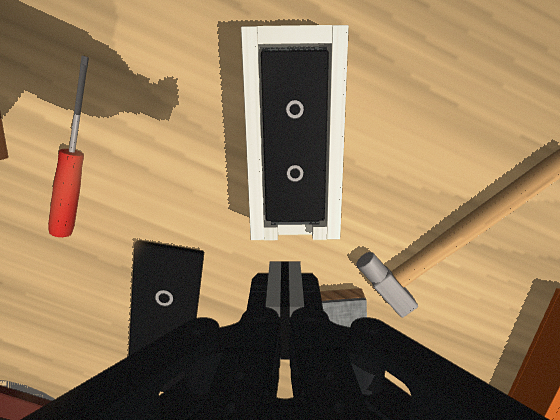

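The wrist view shows the nest with its notch in the near end wall, at about (296,232). The blank is inside it, with bushings at (294,109) and (294,173). The larger blank at lower left and the orange nest at the right edge are separate. Refining the pose.

```bash
python3 - <<'E'
from h import *
a=load('w1')
N=np.array([pix2w(a,*p,.06) for p in [(242,27),(348.5,26),(341.5,240),(250.5,240)]]);print(N)
print('c',N.mean(0),[np.linalg.norm(N[i]-N[i-1]) for i in range(4)])
ax=(N[0]+N[1]-N[2]-N[3])/2;print(np.degrees(np.arctan2(ax[1],ax[0])))
b=[pix2w(a,*p,.057) for p in [(294.5,109),(294.5,173)]];print(b,np.mean(b,0),'notch mid',pix2w(a,295,238,.06))
B=[pix2w(a,*p,.057) for p in [(263,50),(326,50),(325,222),(264,222)]];print(B,np.mean(B,0))
ax=(B[0]+B[1]-B[2]-B[3])/2;print(np.degrees(np.arctan2(ax[1],ax[0])))
E
```

```text
[[ 0.6672 -0.1234  0.06  ]
 [ 0.7039 -0.2061  0.06  ]
 [ 0.5244 -0.2884  0.06  ]
 [ 0.4871 -0.2031  0.06  ]]
c [ 0.5957 -0.2053  0.06  ] [np.float64(0.19689766602815673), np.float64(0.09053622070946368), np.float64(0.19749438700920033), np.float64(0.09311409389454449)]
24.26538119514551
[array([ 0.6233, -0.1919,  0.057 ]), array([ 0.5685, -0.2163,  0.057 ])] [ 0.5959 -0.2041  0.057 ] notch mid [ 0.5074 -0.244   0.06  ]
[array([ 0.6578, -0.1464,  0.057 ]), array([ 0.6798, -0.1969,  0.057 ]), array([ 0.5345, -0.2653,  0.057 ]), array([ 0.5098, -0.2085,  0.057 ])] [ 0.5955 -0.2043  0.057 ]
23.99905470631054
```

Request:
{"fn": "servo_tool", "kwargs": {"rows": [[[3, -1.9, 0.7], -0.7, 0], [[7, -1.9, 0.7], -0.7, 0], [[11, -1.9, 0.7], -0.7, 0], [[15, -1.9, 0.7], -0.7, 0], [[16.5, -1.9, 0.7], -0.7, 0]]}}

```text
clock: 1.73
eef_pos: [0.5388, -0.2321, 0.0652]
tool_rot: [0.589, 0.387, 0.594, -0.388]
ft_force: [0.1, 1.5, -0.6]
opening: -0.0002
```

Request:
{"fn": "servo_tool", "kwargs": {"rows": [[[0, 0, 0], 0, 0], [[0, 0, 0], 0, 0]]}}

```text
clock: 1.9
eef_pos: [0.5421, -0.2326, 0.0708]
tool_rot: [0.591, 0.387, 0.592, -0.388]
ft_force: [-0.2, -0.3, 0.3]
opening: -0.0002
```

Request:
{"fn": "servo_tool", "kwargs": {"rows": [[[0.8, 0.5, -0.4], 0, 0], [[1.5, 0.5, -0.4], 0, 0], [[2.2, 0.5, -0.4], 0, 0], [[2.9, 0.5, -0.4], 0, 0], [[3.4, 0.5, -0.4], 0, 0]]}}

```text
clock: 2.32
eef_pos: [0.5459, -0.2263, 0.0365]
tool_rot: [0.592, 0.387, 0.592, -0.387]
ft_force: [-2.8, -1.2, 5.2]
opening: -0.0001
```

Request:
{"fn": "servo_tool", "kwargs": {"rows": [[[0.15, 0, 0], 0, 0], [[0.3, 0, 0], 0, 0], [[0.3, 0, 0], 0, 0], [[0.3, 0, 0], 0, 0]]}}

```text
clock: 2.65
eef_pos: [0.5461, -0.2264, 0.0342]
tool_rot: [0.592, 0.387, 0.592, -0.387]
ft_force: [1.0, 0.4, 0.6]
opening: 0.0003
```

Request:
{"fn": "servo_tool", "kwargs": {"rows": [[[-3, 0, 0], 0, 0], [[-7, 0, 0], 0, 0], [[-11, 0, 0], 0, 8.5], [[-14, 0, 0], 0, 8.5], [[-15, 0, 0], 0, 8.5]]}}

```text
clock: 3.07
eef_pos: [0.5485, -0.2268, 0.19]
tool_rot: [0.594, 0.388, 0.589, -0.386]
ft_force: [0.1, 0.1, 0.7]
opening: 0.0357
```

Request:
{"fn": "servo_tool", "kwargs": {"rows": [[[0, 0, 0], 0, 8.5], [[0, 0, 0], 0, 8.5], [[0, 0, 0], 0, 8.5]]}}

```text
clock: 3.32
eef_pos: [0.5453, -0.2259, 0.1824]
tool_rot: [0.591, 0.387, 0.593, -0.387]
ft_force: [-0.6, -0.1, -0.5]
opening: 0.0724
```

```bash
python3 - <<'E'
from h import *
try: print('pinch_z',pinch_z)
except NameError: print('none')
a=snap('wrist','w2');st()
s=snap('side','side2')
im=np.hstack([a['image'][0:300,130:430],cv2.resize(s['image'][160:240,225:340],(431,300),interpolation=cv2.INTER_CUBIC)])
cv2.imwrite('pics/w2v.png',im[:,:,::-1])
E
```

```text
pinch_z 0.0187
t 3.3667 p [ 0.5451 -0.2259  0.1822] F [-0.0078 -0.4077 -0.5841] op 0.07942971669926048
[[-0.0027  0.9163  0.4005]
 [ 0.0012  0.4005 -0.9163]
 [-1.     -0.002  -0.0022]]
```

View pics/w2v.png

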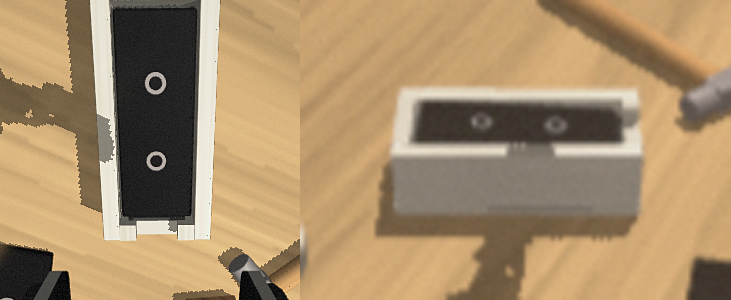

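```bash
python3 - <<'E'
from h import *
c=np.array([.5955,-.2045,.045]);y=np.radians(24)
Rz=R.from_euler('z',24,degrees=True).as_matrix()
for nm in('w2','side2'):
  a=load(nm)
  for th in (0,.2,.42):
    Rt=Rz@R.from_euler('y',-th).as_matrix()
    print(nm,th,[w2pix(a,c+Rt@np.array(p)).round(0) for p in [(80,.030,.012),(80,-.030,.012),(-80,-.03,.012),(-80,.03,.012),(30,0,.012),(-30,0,.012)] for p in [np.array([p[0]/1000,p[1],p[2]])]])
E
```

```text
w2 0 [array([243.,   9.]), array([327.,   8.]), array([321., 219.]), array([251., 219.]), array([285.,  83.]), array([286., 161.])]
w2 0.2 [array([241.,  11.]), array([330.,  10.]), array([320., 213.]), array([253., 214.]), array([285.,  87.]), array([286., 162.])]
w2 0.42 [array([238.,  20.]), array([332.,  19.]), array([318., 204.]), array([254., 205.]), array([285.,  93.]), array([286., 161.])]
side2 0 [array([256., 199.]), array([258., 187.]), array([309., 187.]), array([310., 199.]), array([273., 193.]), array([293., 193.])]
side2 0.2 [array([257., 194.]), array([259., 183.]), array([310., 192.]), array([310., 203.]), array([274., 191.]), array([294., 195.])]
side2 0.42 [array([260., 190.]), array([261., 179.]), array([309., 196.]), array([309., 208.]), array([276., 190.]), array([294., 197.])]
```

The measured pose is level, which does not match the press having worked: the TCP went to z=0.034. I'll press again and look while the fingers are down.

Request:
{"fn": "servo_tool", "kwargs": {"rows": [[[0, 0, 0], 0, 0], [[2, 0, 0], 0, 0], [[5, 0, 0], 0, 0], [[8, 0, 0], 0, 0], [[10.8, 0, 0], 0, 0]]}}

```text
clock: 3.83
eef_pos: [0.5455, -0.226, 0.0741]
tool_rot: [0.591, 0.387, 0.592, -0.387]
ft_force: [-0.5, 0.3, -0.1]
opening: 0.0248
```

Request:
{"fn": "servo_tool", "kwargs": {"rows": [[[0, 0, 0], 0, 0], [[0, 0, 0], 0, 0], [[0.4, 0, 0], 0, 0], [[0.8, 0, 0], 0, 0], [[1.2, 0, 0], 0, 0]]}}

```text
clock: 4.25
eef_pos: [0.5472, -0.2266, 0.0655]
tool_rot: [0.593, 0.387, 0.591, -0.387]
ft_force: [0.1, -0.5, 0.2]
opening: -0.0001
```

Request:
{"fn": "servo_tool", "kwargs": {"rows": [[[0.4, 0, 0], 0, 0], [[0.8, 0, 0], 0, 0], [[1.2, 0, 0], 0, 0], [[1.6, 0, 0], 0, 0], [[2.0, 0, 0], 0, 0]]}}

```text
clock: 4.67
eef_pos: [0.546, -0.2262, 0.0437]
tool_rot: [0.592, 0.387, 0.592, -0.387]
ft_force: [-0.4, -0.4, -0.6]
opening: 0.0001
```

```bash
python3 - <<'E'
from h import *
a=snap('wrist','w3');o=st()
s=snap('side','side3')
im=np.hstack([cv2.resize(a['image'],(400,300)),cv2.resize(s['image'][150:240,225:345],(400,300),interpolation=cv2.INTER_CUBIC)])
cv2.imwrite('pics/w3v.png',im[:,:,::-1])
E
```

```text
t 4.7167 p [ 0.5455 -0.226   0.0429] F [-1.0477  0.7173  0.2298] op 0.0002966118032372711
[[-0.0011  0.9163  0.4004]
 [ 0.0005  0.4004 -0.9163]
 [-1.     -0.0008 -0.0009]]
```

View pics/w3v.png

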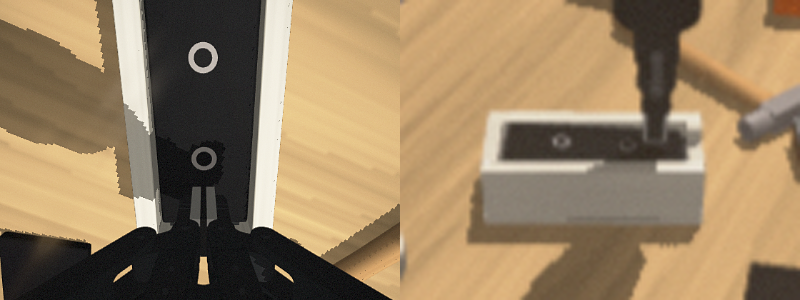

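```bash
python3 - <<'E'
from h import *
for nm,p in (('side3',[.5455,-.226,.0429]),('w3',[.5455,-.226,.0429]),('w1',[.56,-.2131,.2355])):
  a=load(nm)
  for dz in (0,.013,.0187,.025): print(nm,dz,w2pix(a,np.array(p)+[0,0,dz]))
s=load('side3')['image'];cv2.imwrite('pics/s3.png',cv2.resize(np.hstack([s[160:220,240:330],load('side0')['image'][160:220,240:330]]),None,fx=4.4,fy=4.4,interpolation=cv2.INTER_CUBIC)[:,:,::-1])
E
```

```text
side3 0 [301.2039 197.0154]
side3 0.013 [301.2772 193.5373]
side3 0.0187 [301.3096 191.9984]
side3 0.025 [301.3457 190.2874]
w3 0 [284.06   258.9486]
w3 0.013 [284.017  271.5042]
w3 0.0187 [283.996  277.6079]
w3 0.025 [283.9712 284.8426]
w1 0 [289.9701 264.888 ]
w1 0.013 [290.2704 277.7963]
w1 0.0187 [290.4164 284.0714]
w1 0.025 [290.5894 291.5093]
```

View pics/s3.png

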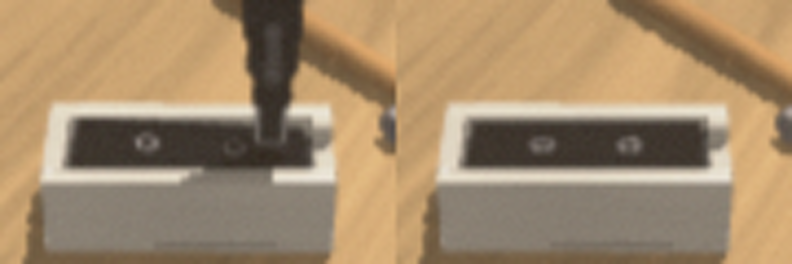

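```bash
python3 - <<'E'
from h import *
c=np.array([.5955,-.2045,.045])
Rz=R.from_euler('z',24,degrees=True).as_matrix()
for nm in('w2','w3','side3'):
  a=load(nm);V=a['view'];print(nm,-V[:3,:3].T@V[:3,3])
  for th in (0,.1,.2,.42):
    Rt=Rz@R.from_euler('y',-th).as_matrix()
    print(th,[w2pix(a,c+Rt@np.array(p)).round(1) for p in [(.03,0,.012),(-.03,0,.012),(.08,.03,.012)]])
a=load('w3');im=a['image']
g=cv2.cvtColor(im,cv2.COLOR_RGB2GRAY)
cr=cv2.HoughCircles(g[40:250,200:360],cv2.HOUGH_GRADIENT,1,60,param1=100,param2=25,minRadius=8,maxRadius=30);print(cr+np.array([200,40,0]) if cr is not None else None)
st()
E
```

```text
w2 [ 0.6203 -0.1933  0.3447]
0 [array([285.4,  82.8]), array([285.9, 161.2]), array([242.9,   8.9])]
0.1 [array([285.4,  84.7]), array([285.9, 161.7]), array([241.8,   9.1])]
0.2 [array([285.4,  87. ]), array([285.9, 161.9]), array([240.6,  10.7])]
0.42 [array([285.5,  93.5]), array([285.8, 160.8]), array([238.2,  19.6])]
w3 [ 0.6207 -0.1934  0.2061]
0 [array([284.2,  80.7]), array([285.2, 223.8]), array([197. , -71.1])]
0.1 [array([284.3,  84.3]), array([285.2, 223.5]), array([191.8, -75.4])]
0.2 [array([284.3,  88.8]), array([285.2, 222.5]), array([186.3, -76.9])]
0.42 [array([284.3, 101.8]), array([285.2, 218.3]), array([174. , -67.7])]
side3 [0.156  0.7069 0.7789]
0 [array([273.4, 192.9]), array([293.2, 193.1]), array([256.1, 198.7])]
0.1 [array([273.8, 192.2]), array([293.5, 193.9]), array([256.5, 196.5])]
0.2 [array([274.3, 191.4]), array([293.8, 194.7]), array([257.2, 194.4])]
0.42 [array([275.8, 189.9]), array([293.9, 196.6]), array([259.6, 190. ])]
[[[283.5  80.5  21. ]
  [284.5 221.5  17.2]]]
t 4.7667 p [ 0.5455 -0.226   0.0432] F [ 0.422  -0.1362 -0.3939] op 0.00016094340819964998
[[-0.0012  0.9163  0.4004]
 [ 0.0005  0.4004 -0.9163]
 [-1.     -0.0009 -0.001 ]]
```

The fingertips look about 19 mm higher than the reported TCP. The side view puts the tip at row 193 where 197 was predicted, there is no force at z=0.043, and the blank is barely tipped. I'll press on, guided by force.

Request:
{"fn": "servo_tool", "kwargs": {"rows": [[[0.5, 0, 0], 0, 0], [[1.0, 0, 0], 0, 0], [[1.3, 0, 0], 0, 0], [[1.5, 0, 0], 0, 0], [[1.7, 0, 0], 0, 0]]}}

```text
clock: 5.18
eef_pos: [0.5457, -0.2266, 0.0271]
tool_rot: [0.592, 0.387, 0.592, -0.387]
ft_force: [-5.0, -0.1, 5.7]
opening: 0.0001
```

Request:
{"fn": "servo_tool", "kwargs": {"rows": [[[0.3, 0, 0], 0, 0], [[0.5, 0, 0], 0, 0], [[0.7, 0, 0], 0, 0]]}}

```text
clock: 5.43
eef_pos: [0.5458, -0.2266, 0.0202]
tool_rot: [0.592, 0.387, 0.592, -0.387]
ft_force: [-2.1, -0.4, 5.1]
opening: -0.0
```

```bash
python3 - <<'E'
from h import *
a=snap('wrist','w4');st()
im=a['image']
g=cv2.cvtColor(im,cv2.COLOR_RGB2GRAY)
cr=cv2.HoughCircles(g[0:270,200:360],cv2.HOUGH_GRADIENT,1,60,param1=100,param2=25,minRadius=8,maxRadius=35);print(cr+np.array([200,0,0]) if cr is not None else None)
c=np.array([.5955,-.2045,.045])
Rz=R.from_euler('z',24,degrees=True).as_matrix()
for th in (0,.1,.2,.3,.42):
    Rt=Rz@R.from_euler('y',-th).as_matrix()
    print(th,[w2pix(a,c+Rt@np.array(p)).round(1) for p in [(.03,0,.012),(-.03,0,.012)]])
E
```

```text
t 5.4833 p [ 0.5458 -0.2265  0.0198] F [-1.2008 -1.5593  3.4734] op -4.987522708549169e-05
[[-0.0003  0.9164  0.4002]
 [-0.0003  0.4002 -0.9164]
 [-1.     -0.0004  0.0001]]
[[[283.5  94.5  25.6]
  [288.5 237.5  14.1]]]
0 [array([283.2,  78.4]), array([284.5, 245.2])]
0.1 [array([283.2,  82.6]), array([284.6, 244.3])]
0.2 [array([283.3,  88. ]), array([284.6, 242.8])]
0.3 [array([283.3,  94.5]), array([284.6, 240.5])]
0.42 [array([283.3, 103.6]), array([284.6, 236.9])]
```

Request:
{"fn": "servo_tool", "kwargs": {"rows": [[[0.2, 0, 0], 0, 0], [[0.4, 0, 0], 0, 0], [[0.6, 0, 0], 0, 0], [[0.6, 0, 0], 0, 0]]}}

```text
clock: 5.82
eef_pos: [0.5464, -0.2266, 0.0162]
tool_rot: [0.592, 0.387, 0.591, -0.387]
ft_force: [-8.3, 1.2, 22.7]
opening: -0.0
```

Request:
{"fn": "servo_tool", "kwargs": {"rows": [[[-3, 0, 0], 0, 0], [[-7, 0, 0], 0, 0], [[-11, 0, 0], 0, 8.5], [[-15, 0, 0], 0, 8.5], [[-17, 0, 0], 0, 8.5]]}}

```text
clock: 6.23
eef_pos: [0.5478, -0.2265, 0.1894]
tool_rot: [0.594, 0.388, 0.59, -0.387]
ft_force: [1.5, 0.3, 1.6]
opening: 0.0359
```

Request:
{"fn": "servo_tool", "kwargs": {"rows": [[[0, 2, 0], 0, 8.5], [[0, 2, 0], 0, 8.5], [[0, 2, 0], 0, 8.5], [[0, 2, 0], 0, 8.5]]}}

```text
clock: 6.57
eef_pos: [0.5637, -0.2181, 0.1831]
tool_rot: [0.591, 0.387, 0.592, -0.387]
ft_force: [-0.7, -1.0, 0.0]
opening: 0.0832
```

```bash
python3 - <<'E'
from h import *
a=snap('wrist','w5');st()
s=snap('side','side5')
im=np.hstack([a['image'][0:300,130:430],cv2.resize(s['image'][160:240,225:340],(431,300),interpolation=cv2.INTER_CUBIC)])
cv2.imwrite('pics/w5v.png',im[:,:,::-1])
c=np.array([.5955,-.2045,.045])
Rz=R.from_euler('z',24,degrees=True).as_matrix()
for th in (.3,.36,.42):
    Rt=Rz@R.from_euler('y',-th).as_matrix()
    print(th,[(w2pix(a,c+Rt@np.array(p))-[130,0]).round(1) for p in [(.03,0,.012),(-.03,0,.012),(.08,.03,.012),(.08,-.03,.012)]])
E
```

```text
t 6.6167 p [ 0.5635 -0.2184  0.1831] F [-0.2346 -0.663  -0.1388] op 0.08468824918863195
[[-0.0018  0.9164  0.4003]
 [ 0.0005  0.4003 -0.9164]
 [-1.     -0.0015 -0.0012]]
0.3 [array([155.1, 117.5]), array([155.5, 184.6]), array([110.5,  47.2]), array([199. ,  46.5])]
0.36 [array([155.1, 119.4]), array([155.5, 184.1]), array([109.9,  50.2]), array([199.6,  49.5])]
0.42 [array([155.2, 121.4]), array([155.5, 183.5]), array([109.3,  53.7]), array([200.3,  53. ])]
```

View pics/w5v.png

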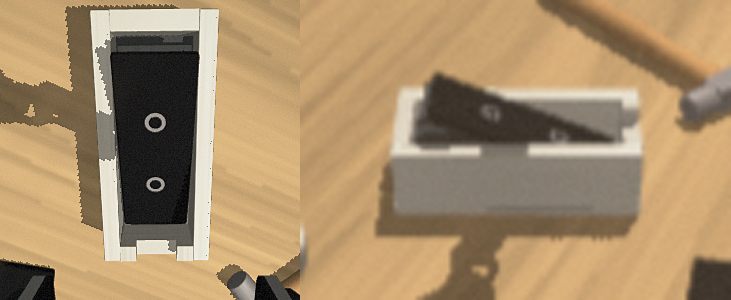

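The rocker is tipped fully. The bushings at (154,122) and (155,184) in the crop match the 0.42 rad prediction. Next is the raised end.

Request:
{"fn": "servo_tool", "kwargs": {"rows": [[[0, 4, 0], 0, 8.5], [[0, 8, 0], 0, 8.5], [[3, 9.3, 0], 0, 8.5], [[6, 9.3, 0], 0, 8.5], [[9, 9.3, 0], 0, 8.5]]}}

```text
clock: 7.08
eef_pos: [0.6501, -0.18, 0.0924]
tool_rot: [0.592, 0.387, 0.592, -0.387]
ft_force: [-0.3, -1.5, 0.5]
opening: 0.0852
```

Request:
{"fn": "servo_tool", "kwargs": {"rows": [[[2, 0, 0], 0, 8.5], [[4, 0, 0], 0, 8.5], [[5, 0, 0], 0, 8.5], [[5, 0, 0], 0, 8.5]]}}

```text
clock: 7.42
eef_pos: [0.6474, -0.1809, 0.041]
tool_rot: [0.59, 0.387, 0.593, -0.388]
ft_force: [-0.7, -0.1, -0.5]
opening: 0.0852
```

Position is good. Closing with a firm grip.

Request:
{"fn": "servo_tool", "kwargs": {"rows": [[[-0.2, 0, 0], 0, 5.5], [[-0.2, 0, 0], 0, 5.5], [[-0.2, 0, 0], 0, 5.5], [[-0.2, 0, 0], 0, 5.5], [[-0.2, 0, 0], 0, 5.5]], "grip_force": 100}}

```text
clock: 7.83
eef_pos: [0.6511, -0.1812, 0.0484]
tool_rot: [0.593, 0.388, 0.591, -0.387]
ft_force: [0.0, 1.2, 7.3]
opening: 0.0568
```

Request:
{"fn": "servo_tool", "kwargs": {"rows": [[[0, 0, 0], 0, 5], [[0, 0, 0], 0, 5], [[-0.5, 0, 0], 0, 5], [[-1, 0, 0], 0, 5], [[-1.5, 0, 0], 0, 5]]}}

```text
clock: 8.25
eef_pos: [0.6495, -0.1811, 0.0619]
tool_rot: [0.592, 0.387, 0.592, -0.387]
ft_force: [0.1, -0.1, -1.1]
opening: 0.0571
```

```bash
python3 - <<'E'
from h import *
a=snap('wrist','w6');st()
s=snap('side','side6')
im=np.hstack([cv2.resize(a['image'],(400,300)),cv2.resize(s['image'][140:245,220:360],(400,300),interpolation=cv2.INTER_CUBIC)])
cv2.imwrite('pics/w6v.png',im[:,:,::-1])
E
```

```text
t 8.3 p [ 0.6502 -0.1812  0.063 ] F [ 0.6078  0.6297 -1.011 ] op 0.05650219516736463
[[ 0.0015  0.9164  0.4003]
 [-0.0004  0.4003 -0.9164]
 [-1.      0.0012  0.001 ]]
```

View pics/w6v.png

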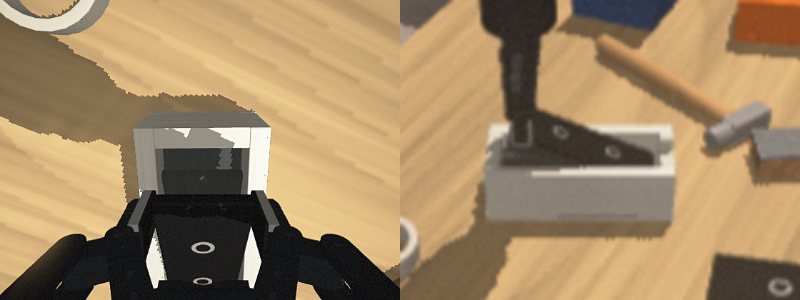

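The blank is held by its raised end. The side crop shows it between the pads, still tilted, with its low end in the nest. Lifting.

Request:
{"fn": "servo_tool", "kwargs": {"rows": [[[-1.5, 0, 0], 0, 5], [[-4, 0, 0], 0, 5], [[-7, 0, 0], 0, 5], [[-10, 0, 0], 0, 5], [[-12, 0, 0], 0, 5]]}}

```text
clock: 8.77
eef_pos: [0.6503, -0.1811, 0.1842]
tool_rot: [0.593, 0.387, 0.591, -0.387]
ft_force: [1.2, 0.3, -1.9]
opening: 0.057
```

Request:
{"fn": "servo_tool", "kwargs": {"rows": [[[-1, -0.4, -2], 0, 5], [[-2, -0.9, -4.5], 0, 5], [[-3, -1.4, -7.3], 0, 5], [[-4, -1.9, -10.1], 0, 5], [[-5, -2.4, -12.9], 0, 5]]}}

```text
clock: 9.18
eef_pos: [0.5749, -0.0714, 0.2314]
tool_rot: [0.592, 0.387, 0.592, -0.387]
ft_force: [0.7, -1.2, -1.8]
opening: 0.0571
```

Request:
{"fn": "servo_tool", "kwargs": {"rows": [[[-1, -0.5, -2.8], 0, 5], [[-2, -1, -5.6], 0, 5], [[-2, -1.6, -8.4], 0, 5], [[-2, -2.1, -11.2], 0, 5], [[-2, -2.6, -14], 0, 5]]}}

```text
clock: 9.6
eef_pos: [0.4951, 0.0465, 0.2513]
tool_rot: [0.592, 0.387, 0.591, -0.387]
ft_force: [0.4, 1.0, -1.4]
opening: 0.0569
```

Request:
{"fn": "servo_tool", "kwargs": {"rows": [[[0, -0.5, -2.8], 0, 5], [[0, -1, -5], 0, 5], [[0, -1.2, -6.5], 0, 5], [[0, -1.2, -6.5], 0, 5]]}}

```text
clock: 9.93
eef_pos: [0.4574, 0.1035, 0.2516]
tool_rot: [0.593, 0.386, 0.592, -0.386]
ft_force: [0.6, -0.4, -1.1]
opening: 0.0566
```

```bash
python3 - <<'E'
from h import *
a=snap('wrist','w7');st()
s=snap('side','side7')
im=np.hstack([a['image'],cv2.resize(s['image'][20:370,180:380],(240,420))])
cv2.imwrite('pics/w7v.png',im[:,:,::-1])
E
```

```text
t 9.9833 p [0.4584 0.1016 0.2515] F [-0.4801  0.393  -0.4876] op 0.05714223673134164
[[ 0.0008  0.9152  0.4031]
 [-0.0004  0.4031 -0.9152]
 [-1.      0.0006  0.0007]]
```

View pics/w7v.png

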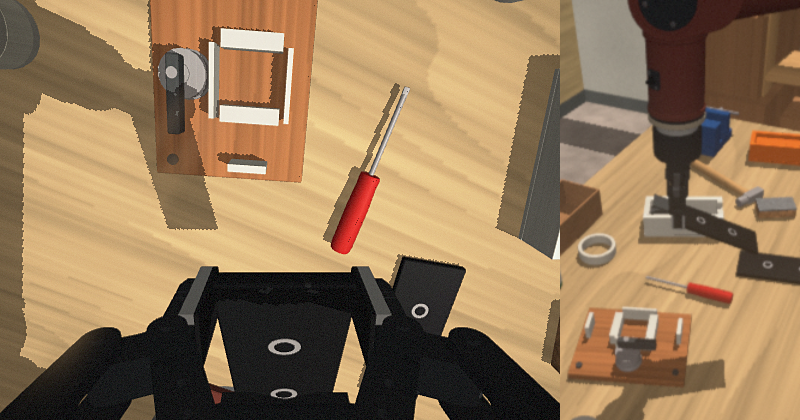

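```bash
cat > tri.py <<'E'
from h import *
def tri(a,pa,b,pb):
    P=[]
    for c in (a,b):
        K=np.array([[c['fx'],0,c['cx']],[0,c['fy'],c['cy']],[0,0,1]],float);P.append(K@np.array(c['view'])[:3])
    X=cv2.triangulatePoints(P[0],P[1],np.array(pa,float),np.array(pb,float));return (X[:3]/X[3]).ravel()
E
python3 - <<'E'
from tri import *
a=load('w7');s=load('side7')
V=a['view'];print('cam',-V[:3,:3].T@V[:3,3])
f=lambda p,z:pix2w(a,*p,z)
F=[f((221,29.5),.04),f((284,34.5),.04)];B=[f((219,104),.04),f((280,109),.04)]
print(F,B)
ax=np.mean(F,0)-np.mean(B,0);print('bars dist',np.linalg.norm(ax),'yaw',np.degrees(np.arctan2(ax[1],ax[0])))
C=[f((157,172.5),.016),f((301.5,182),.016)];d=C[0]-C[1];print('base near',C,np.linalg.norm(d),'yaw',np.degrees(np.arctan2(-d[0],d[1])))
y=np.arctan2(-d[0],d[1]);X=np.array([np.cos(y),np.sin(y),0]);Y=np.array([-X[1],X[0],0])
print('origin base',np.mean(C,0)+.1075*X-.022*Y)
print('origin bars',(np.mean(F,0)+np.mean(B,0))/2-.008*X)
g=[f(p,.046) for p in [(215,42),(215,119),(287,47),(286,124)]];print('guides',np.mean(g,0))
print('stud top',f((171,72),.0775))
# stud arm outline
b1=tri(a,(284.5,346.5),s,(297.5,203.3));b2=tri(a,(284.5,394),s,(323.3,213.3));print(b1,b2,np.linalg.norm(b1-b2))
hs=cv2.cvtColor(s['image'],cv2.COLOR_RGB2GRAY)[190:230,285:335]
cv2.imwrite('pics/s7.png',cv2.resize(hs,None,fx=12,fy=12,interpolation=cv2.INTER_CUBIC))
E
```

```text
cam [0.5318 0.1366 0.414 ]
[array([0.555 , 0.2124, 0.04  ]), array([0.5751, 0.1564, 0.04  ])] [array([0.4909, 0.1904, 0.04  ]), array([0.5112, 0.1326, 0.04  ])]
bars dist 0.06796803377959225 yaw 19.724228264676906
base near [array([0.3899, 0.2318, 0.016 ]), array([0.4461, 0.0776, 0.016 ])] 0.16417035849574632 yaw 20.012532587378605
origin base [0.5265 0.1708 0.016 ]
origin bars [0.5255 0.1702 0.04  ]
guides [0.5213 0.1678 0.046 ]
stud top [0.5033 0.233  0.0775]
[0.4229 0.088  0.2714] [0.3731 0.0662 0.2464] 0.05988011946237203
```

Request:
{"fn": "servo_tool", "kwargs": {"rows": [[[0, 2.5, -0.5], 1, 5], [[0, 6, -1.2], 2, 5], [[0, 9.5, -1.9], 3, 5], [[0, 13, -2.5], 3.9, 5], [[0, 15.8, -3.1], 3.9, 5]]}}

```text
clock: 10.45
eef_pos: [0.5941, 0.1912, 0.2501]
tool_rot: [0.577, 0.408, 0.577, -0.408]
ft_force: [-0.3, -0.3, -0.9]
opening: 0.0568
```

Request:
{"fn": "servo_tool", "kwargs": {"rows": [[[1, 0, 0], 0, 5], [[4, 0, 0], 0, 5], [[7, 0, 0], 0, 5], [[10, 0, 0], 0, 5], [[12.5, 0, 0], 0, 5]]}}

```text
clock: 10.87
eef_pos: [0.5914, 0.1898, 0.1233]
tool_rot: [0.578, 0.407, 0.578, -0.408]
ft_force: [0.3, 0.3, -1.3]
opening: 0.0569
```

Request:
{"fn": "servo_tool", "kwargs": {"rows": [[[2, 0, 0], 0, 5], [[3.5, 0, 0], 0, 5], [[4, 0, 0], 0, 5], [[4, 0, 0], 0, 5]]}}

```text
clock: 11.2
eef_pos: [0.5909, 0.1903, 0.0843]
tool_rot: [0.577, 0.407, 0.579, -0.408]
ft_force: [-0.2, 0.1, -0.7]
opening: 0.0569
```

```bash
python3 - <<'E'
from h import *
o=st();p=np.array(o['eef_pos']);m=rot(o['tool_rot']);y=np.radians(19.9);t=np.array([.5255+.069*np.cos(y),.170+.069*np.sin(y),p[2]])
print('need tool shift cm',100*m.T@(t-p),'yaw',np.degrees(np.arctan2(m[1,1],m[0,1])))
s=snap('side','side8');a=snap('wrist','w8')
im=np.hstack([cv2.resize(s['image'][230:345,180:340],(556,400),interpolation=cv2.INTER_CUBIC),cv2.resize(a['image'],(244,183)).repeat(1,0) if 0 else cv2.copyMakeBorder(cv2.resize(a['image'],(244,183)),0,217,0,0,0)])
cv2.imwrite('pics/w8v.png',im[:,:,::-1])
E
```

```text
t 11.2 p [0.5909 0.1903 0.0843] F [-0.1575  0.0872 -0.6943] op 0.05687918178479477
[[-0.0029  0.9419  0.3359]
 [-0.0012  0.3359 -0.9419]
 [-1.     -0.0032  0.0001]]
need tool shift cm [-0.0002  0.0576 -0.3198] yaw 19.625781703617836
```

Request:
{"fn": "servo_tool", "kwargs": {"rows": [[[0.4, 0, -0.3], 0, 5], [[0.9, 0, -0.3], 0, 5], [[1.4, 0, -0.3], 0, 5], [[1.9, 0, -0.3], 0, 5], [[2.4, 0, -0.3], 0, 5]], "grip_force": 45}}

```text
clock: 11.72
eef_pos: [0.5904, 0.1947, 0.0617]
tool_rot: [0.578, 0.407, 0.578, -0.407]
ft_force: [-0.1, -0.5, 0.4]
opening: 0.057
```

Request:
{"fn": "servo_tool", "kwargs": {"rows": [[[0.5, 0, 0], 0, 5], [[1.0, 0, 0], 0, 5], [[1.5, 0, 0], 0, 5], [[2.0, 0, 0], 0, 5], [[2.5, 0, 0], 0, 5]], "grip_force": 30}}

```text
clock: 12.13
eef_pos: [0.5912, 0.1951, 0.0376]
tool_rot: [0.579, 0.408, 0.578, -0.407]
ft_force: [1.4, 0.2, 6.4]
opening: 0.0569
```

Request:
{"fn": "servo_tool", "kwargs": {"rows": [[[0.4, 0, 0], 0, 5], [[0.8, 0, 0], 0, 5], [[1.2, 0, 0], 0, 5], [[1.6, 0, 0], 0, 5], [[1.6, 0, 0], 0, 5]]}}

```text
clock: 12.55
eef_pos: [0.591, 0.1949, 0.0211]
tool_rot: [0.578, 0.407, 0.578, -0.407]
ft_force: [1.8, 0.7, 5.6]
opening: 0.0569
```

```bash
python3 - <<'E'
from h import *
st()
s=snap('side','side9');a=snap('wrist','w9')
w=cv2.copyMakeBorder(cv2.resize(a['image'],(330,248)),0,152,0,0,cv2.BORDER_CONSTANT)
im=np.hstack([cv2.resize(s['image'][230:345,190:325],(470,400),interpolation=cv2.INTER_CUBIC),w])
cv2.imwrite('pics/w9v.png',im[:,:,::-1])
E
```

```text
t 12.55 p [0.591  0.1949 0.0211] F [1.8012 0.6741 5.6031] op 0.056891027838005544
[[ 0.0011  0.9415  0.3371]
 [ 0.0004  0.3371 -0.9415]
 [-1.      0.0011 -0.    ]]
```

View pics/w9v.png

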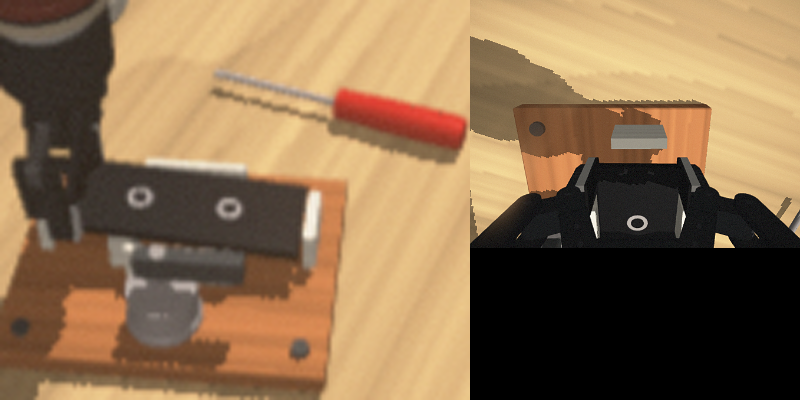

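The side crop shows the blank nearly flat, with bushings at (139,197) and (229,208) and its -x end close to the end guide. I'll compute the pose.

```bash
python3 - <<'E'
from tri import *
a=load('w9');s=load('side9')
b1=tri(a,(283.4,377.8),s,(229.9,286.6));print(b1)
y=np.radians(19.7);X=np.array([np.cos(y),np.sin(y),0]);Y=np.array([-X[1],X[0],0]);O=np.array([.5255,.17,0])
print('b1 in jig',(b1-O)@X,(b1-O)@Y)
for th in (0,.05,.1,.15,.2):
  b2=b1-.06*(np.cos(th)*X+[0,0,np.sin(th)]);cc=(b1+b2)/2
  print(th,w2pix(s,b2),'centre in jig',(cc-O)@X,(cc-O)@Y,cc[2])
for z in (.048,):
  for p in (( .035,0),(-.035,0),(.085,0),(-.085,0)): print(p,w2pix(s,O+p[0]*X+[0,0,.046]))
E
```

```text
[0.5499 0.1809 0.0539]
b1 in jig 0.02666853612755469 0.002006599755315333
0 [255.4793 288.4142] centre in jig -0.003331463872445259 0.0020065997553153085 0.05394124542774414
0.05 [255.5127 289.2859] centre in jig -0.0032939716842942876 0.0020065997553153116 0.05244187034962379
0.1 [255.4817 290.1476] centre in jig -0.003181588830786116 0.002006599755315343 0.0509462429283393
0.15 [255.387  290.9972] centre in jig -0.002994596210526597 0.002006599755315331 0.04945810145353616
0.2 [255.229  291.8325] centre in jig -0.0027334612076825005 0.002006599755315323 0.0479811655038923
(0.035, 0) [226.8529 288.0159]
(-0.035, 0) [256.4941 290.1087]
(0.085, 0) [205.9065 286.537 ]
(-0.085, 0) [277.8957 291.6198]
```

Request:
{"fn": "servo_tool", "kwargs": {"rows": [[[0.3, 0.1, 0], 0, 5], [[0.6, 0.2, 0], 0, 5], [[0.9, 0.3, 0], 0, 5], [[0.9, 0.3, 0], 0, 5]], "grip_force": 25}}

```text
clock: 12.98
eef_pos: [0.5928, 0.1957, 0.0123]
tool_rot: [0.578, 0.407, 0.578, -0.407]
ft_force: [-3.8, -0.6, 6.5]
opening: 0.0569
```

Request:
{"fn": "servo_tool", "kwargs": {"rows": [[[0.1, 0, 0], 0, 5], [[0.2, 0, 0], 0, 5], [[0.2, 0, 0], 0, 5]]}}

```text
clock: 13.23
eef_pos: [0.5929, 0.1958, 0.0116]
tool_rot: [0.578, 0.407, 0.578, -0.407]
ft_force: [-7.6, -3.9, 20.5]
opening: 0.057
```

```bash
python3 - <<'E'
from h import *
st();s=snap('side','side10')
def bush(nm):
  s=load(nm);g=cv2.cvtColor(s['image'],cv2.COLOR_RGB2GRAY)[270:310,215:275]
  G=cv2.resize(g,None,fx=8,fy=8,interpolation=cv2.INTER_CUBIC)
  c=cv2.HoughCircles(G,cv2.HOUGH_GRADIENT,1,120,param1=80,param2=12,minRadius=18,maxRadius=40)
  return None if c is None else c[0][:3]/8+[215,270,0]
print(bush('side9'));print(bush('side10'))
E
```

```text
t 13.2333 p [0.5929 0.1958 0.0116] F [-7.6191 -3.9086 20.5164] op 0.05696259672774087
[[-0.0004  0.9414  0.3372]
 [-0.0008  0.3372 -0.9414]
 [-1.     -0.0006  0.0006]]
[[255.9375 289.8125   3.175 ]
 [230.4375 286.4375   3.15  ]
 [229.9375 305.4375   2.6625]]
[[230.4375 287.5625   2.7625]
 [254.5625 289.1875   2.75  ]
 [221.0625 274.8125   2.6875]]
```

```bash
python3 - <<'E'
from h import *
s=load('side10');y=np.radians(19.7);X=np.array([np.cos(y),np.sin(y),0]);Y=np.array([-X[1],X[0],0]);O=np.array([.5255,.17,0])
for p in((230.44,287.56),(254.56,289.19)):
  b=pix2w(s,*p,.048);print(b,(b-O)@X,(b-O)@Y)
for x in (-.03,.03):print(w2pix(s,O+x*X+[0,0,.048]))
E
```

```text
[0.5505 0.1785 0.048 ] 0.02638792876890988 -0.00041082854134991934
[0.497  0.1591 0.048 ] -0.030467777427049626 -0.000618510439950481
[254.3196 289.3797]
[228.881  287.5867]
```

The blank is level and centred within about 2 mm. Releasing.

Request:
{"fn": "servo_tool", "kwargs": {"rows": [[[-0.1, 0, 0], 0, 5.8], [[-0.1, 0, 0], 0, 6.3], [[-0.1, 0, 0], 0, 7.5], [[-0.1, 0, 0], 0, 8.5], [[-0.1, 0, 0], 0, 8.5]]}}

```text
clock: 13.7
eef_pos: [0.5929, 0.1957, 0.0106]
tool_rot: [0.578, 0.407, 0.578, -0.407]
ft_force: [-0.9, 0.0, -0.0]
opening: 0.0849
```

Request:
{"fn": "servo_tool", "kwargs": {"rows": [[[0, 0, 0], 0, 8.5], [[-1, 0, 0], 0, 8.5], [[-3, 0, 0], 0, 8.5], [[-6, 0, 0], 0, 8.5], [[-10, 0, 0], 0, 8.5]]}}

```text
clock: 14.12
eef_pos: [0.5915, 0.1952, 0.1105]
tool_rot: [0.577, 0.406, 0.579, -0.408]
ft_force: [0.7, -0.5, 0.1]
opening: 0.0855
```

Request:
{"fn": "servo_tool", "kwargs": {"rows": [[[-4, -2, 0], 0, 8.5], [[-6, -6, -1], 0, 8.5], [[-6, -10, -2], 0, 8.5], [[-6, -13, -3], 0, 8.5], [[-6, -13, -3], 0, 8.5]]}}

```text
clock: 14.53
eef_pos: [0.4547, 0.1805, 0.1719]
tool_rot: [0.579, 0.405, 0.579, -0.407]
ft_force: [1.2, 1.8, 0.7]
opening: 0.0852
```

```bash
python3 - <<'E'
from h import *
st()
a=snap('wrist','w11');s=snap('side','side11')
cv2.imwrite('pics/w11v.png',np.hstack([a['image'],cv2.resize(s['image'][230:345,190:325],(240,204))if 0 else cv2.copyMakeBorder(cv2.resize(s['image'][230:345,190:325],(240,204),interpolation=cv2.INTER_CUBIC),0,216,0,0,cv2.BORDER_CONSTANT)])[:,:,::-1])
E
```

```text
t 14.5333 p [0.4547 0.1805 0.1719] F [1.2004 1.777  0.7238] op 0.08521747968075505
[[-0.0007  0.9403  0.3403]
 [-0.0026  0.3403 -0.9403]
 [-1.     -0.0015  0.0022]]
```

View pics/w11v.png

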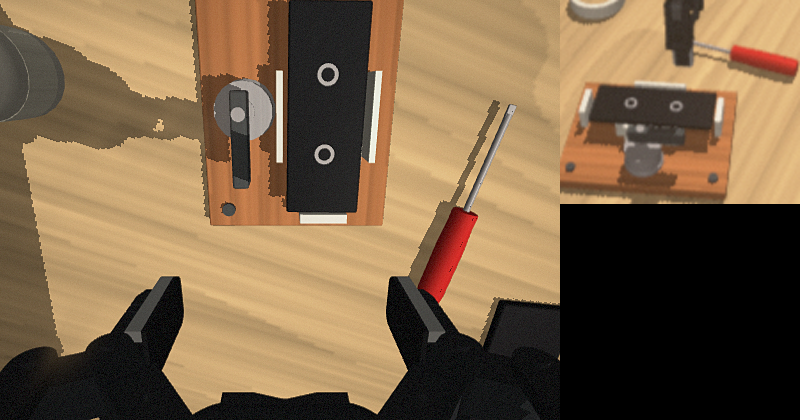

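The blank lies level between the guides, with bushings at (327,74) and (324,154). The stud is still open, its axis at (237,114) and its arm tip at (241,188).

```bash
python3 - <<'E'
from tri import *
a=load('w11');y=np.radians(19.8);X=np.array([np.cos(y),np.sin(y),0]);Y=np.array([-X[1],X[0],0]);O=np.array([.5255,.17,0])
J=lambda p:np.array([(p-O)@X,(p-O)@Y])*1000
b=[pix2w(a,*p,.048) for p in((327.5,74),(324.5,154))];d=b[0]-b[1]
print('bush',b,[J(q) for q in b],'yaw',np.degrees(np.arctan2(d[1],d[0])))
t=pix2w(a,237,114,.0775);print('stud',t,J(t))
ends=[pix2w(a,*p,.0775) for p in((240,90),(241,186))];print([J(e) for e in ends])
print('nom stud',O+.066*Y)
for p in((280,70),(280,163),(370,163),(376,70)):print('guide',J(pix2w(a,*p,.046)))
o=st();p=np.array(o['eef_pos']);m=rot(o['tool_rot']);print('shift cm to stud',100*m.T@(O+.066*Y-p))
print('joints',o['joint_pos'])
E
```

```text
bush [array([0.5511, 0.1812, 0.048 ]), array([0.4945, 0.1608, 0.048 ])] [array([27.8508,  1.8466]), array([-32.2532,   1.8416])] yaw 19.804769216498237
stud [0.5036 0.2333 0.0775] [ 0.7911 66.9571]
[array([16.6147, 64.2795]), array([-50.8562,  66.0873])]
nom stud [0.5031 0.2321 0.    ]
guide [30.6635 37.381 ]
guide [-40.0151  37.5349]
guide [-39.9124 -35.689 ]
guide [ 30.7955 -34.6856]
t 14.6333 p [0.4601 0.1801 0.1724] F [1.0849 0.0419 0.617 ] op 0.08497344802896271
[[ 0.0025  0.9412  0.3379]
 [-0.001   0.338  -0.9412]
 [-1.      0.002   0.0018]]
shift cm to stud [17.2446  5.7697 -3.4718]
joints [ 0.1088  0.0788 -0.5947  1.8633  0.0493  1.2117 -1.7278]
```

Request:
{"fn": "servo_tool", "kwargs": {"rows": [[[0, 2.5, -1.5], 0, 4], [[0, 5, -3], 0, 4], [[1, 5.8, -3.5], 0, 4], [[4, 5.8, -3.5], 0, 4], [[6, 5.8, -3.5], 0, 4]]}}

```text
clock: 15.05
eef_pos: [0.5048, 0.2336, 0.1096]
tool_rot: [0.578, 0.407, 0.579, -0.407]
ft_force: [-0.9, -0.0, -0.5]
opening: 0.0404
```

Request:
{"fn": "servo_tool", "kwargs": {"rows": [[[0, 0, 0], 0, 4], [[0, 0, 0], 0, 4], [[0, 0, 0], 0, 4]]}}

```text
clock: 15.3
eef_pos: [0.5046, 0.2331, 0.1124]
tool_rot: [0.578, 0.408, 0.578, -0.407]
ft_force: [0.4, -0.6, -0.4]
opening: 0.0399
```

```bash
python3 - <<'E'
from h import *
o=st();p=np.array(o['eef_pos']);m=rot(o['tool_rot']);print('shift cm',100*m.T@(np.array([.5034,.2326,.043])-p),'yaw',np.degrees(np.arctan2(m[1,1],m[0,1])))
E
```

```text
t 15.3 p [0.5046 0.2331 0.1124] F [ 0.3818 -0.5839 -0.3887] op 0.03992461855520512
[[ 0.001   0.9416  0.3367]
 [ 0.0009  0.3367 -0.9416]
 [-1.      0.0013 -0.0005]]
shift cm [ 6.9367 -0.1412  0.0053] yaw 19.677629711620593
```

Request:
{"fn": "servo_tool", "kwargs": {"rows": [[[2, -0.1, 0], 0, 4], [[4, -0.1, 0], 0, 4], [[6, -0.1, 0], 0, 4], [[6.9, -0.1, 0], 0, 4], [[6.9, -0.1, 0], 0, 4]]}}

```text
clock: 15.72
eef_pos: [0.5023, 0.232, 0.0416]
tool_rot: [0.578, 0.407, 0.578, -0.408]
ft_force: [-0.9, -0.6, -0.2]
opening: 0.0399
```

Request:
{"fn": "servo_tool", "kwargs": {"rows": [[[0, 0, 0], 0, 0.8], [[0, 0, 0], 0, 0.8], [[0, 0, 0], 0, 0.8], [[0, 0, 0], 0, 0.8], [[0, 0, 0], 0, 0.8]], "grip_force": 80}}

```text
clock: 16.13
eef_pos: [0.5037, 0.2328, 0.0435]
tool_rot: [0.579, 0.408, 0.578, -0.406]
ft_force: [0.7, -0.6, 5.4]
opening: 0.0099
```

Gripped: the opening reads 9.9 mm, against 12 mm less the same roughly 3 mm squeeze seen on the blank. Pushing down.

Request:
{"fn": "servo_tool", "kwargs": {"rows": [[[0.3, 0, 0], 0, 0.8], [[0.6, 0, 0], 0, 0.8], [[0.9, 0, 0], 0, 0.8], [[0.9, 0, 0], 0, 0.8]], "grip_force": 100}}

```text
clock: 16.47
eef_pos: [0.5037, 0.2329, 0.035]
tool_rot: [0.579, 0.408, 0.578, -0.406]
ft_force: [-1.7, -1.4, 13.5]
opening: 0.0098
```

Request:
{"fn": "servo_tool", "kwargs": {"rows": [[[0.1, 0, 0], -3, 0.8], [[0.1, 0, 0], -8, 0.8], [[0.1, 0, 0], -13, 0.8]]}}

```text
clock: 16.72
eef_pos: [0.5039, 0.2329, 0.0349]
tool_rot: [0.622, 0.338, 0.62, -0.337]
ft_force: [-5.9, -4.2, 24.6]
opening: 0.0093
```

```bash
python3 - <<'E'
from h import *
o=st();print(o['wrist_torque'],o['joint_pos'])
E
```

```text
t 16.7167 p [0.5039 0.2329 0.0349] F [-5.8797 -4.2111 24.5774] op 0.009251522856184528
[[ 0.0031  0.8394  0.5435]
 [ 0.0001  0.5435 -0.8394]
 [-1.      0.0026  0.0016]]
[-0.951   1.3172 -0.037 ] [ 0.0185  0.3731 -0.6265  1.8651  0.2617  0.9828 -1.7176]
```

Request:
{"fn": "servo_tool", "kwargs": {"rows": [[[0, 0, 0], -6, 0.8], [[0, 0, 0], -12, 0.8], [[0, 0, 0], -18, 0.8], [[0, 0, 0], -24, 0.8], [[0, 0, 0], -30, 0.8]]}}

```text
clock: 17.13
eef_pos: [0.504, 0.2328, 0.0349]
tool_rot: [0.689, 0.165, 0.686, -0.165]
ft_force: [-6.2, -4.8, 24.6]
opening: 0.0095
```

Request:
{"fn": "servo_tool", "kwargs": {"rows": [[[0, 0, 0], -6, 0.8], [[0, 0, 0], -12, 0.8], [[0, 0, 0], -18, 0.8], [[0, 0, 0], -24, 0.8], [[0, 0, 0], -30, 0.8]]}}

```text
clock: 17.55
eef_pos: [0.5041, 0.2328, 0.0349]
tool_rot: [0.708, -0.018, 0.706, 0.018]
ft_force: [-5.3, -3.8, 25.7]
opening: 0.0097
```

```bash
python3 - <<'E'
from h import *
o=st();print(o['wrist_torque'],o['joint_pos']);m=rot(o['tool_rot']);print(np.degrees(np.arctan2(m[1,1],m[0,1]))-19.8)
E
```

```text
t 17.55 p [0.5041 0.2328 0.0349] F [-5.2799 -3.8036 25.6967] op 0.009705920853690979
[[ 0.0033 -0.0519  0.9986]
 [-0.0002  0.9987  0.0519]
 [-1.     -0.0003  0.0032]]
[-1.0219  1.271  -0.0428] [ 0.175   0.4281 -0.8239  1.8578  0.3698  1.0123 -0.7515]
73.17497178048471
```

Request:
{"fn": "servo_tool", "kwargs": {"rows": [[[0, 0, 0], -6, 0.8], [[0, 0, 0], -12, 0.8], [[0, 0, 0], -16, 0.8], [[0, 0, 0], -18, 0.8], [[0, 0, 0], -18, 0.8]]}}

```text
clock: 17.97
eef_pos: [0.5041, 0.2328, 0.0349]
tool_rot: [0.697, -0.128, 0.694, 0.127]
ft_force: [-5.0, -4.4, 26.7]
opening: 0.0098
```

```bash
python3 - <<'E'
from h import *
o=st();print(o['wrist_torque']);m=rot(o['tool_rot']);print(np.degrees(np.arctan2(m[1,1],m[0,1]))-19.8)
E
```

```text
t 17.9667 p [0.5041 0.2328 0.0349] F [-5.0416 -4.3551 26.6979] op 0.009772318917607376
[[ 0.003  -0.355   0.9348]
 [ 0.      0.9348  0.355 ]
 [-1.     -0.001   0.0028]]
[-1.0327  1.2539 -0.2955]
90.9963597849497
```

Turned 91°, and the torque shows the stop. Easing up, opening and withdrawing.

Request:
{"fn": "servo_tool", "kwargs": {"rows": [[[-0.1, 0, 0], 0, 0.8], [[-0.2, 0, 0], 0, 1.5], [[-0.2, 0, 0], 0, 3], [[-0.2, 0, 0], 0, 4], [[-0.2, 0, 0], 0, 4]]}}

```text
clock: 18.38
eef_pos: [0.5023, 0.2322, 0.0338]
tool_rot: [0.695, -0.127, 0.696, 0.127]
ft_force: [-0.1, -0.1, 0.2]
opening: 0.0401
```

Request:
{"fn": "servo_tool", "kwargs": {"rows": [[[-1, 0, 0], 0, 4], [[-4, 0, 0], 0, 4], [[-8, 0, 0], 0, 4], [[-12, 0, 0], 0, 4], [[-15, 0, 0], 0, 4]]}}

```text
clock: 18.8
eef_pos: [0.5026, 0.2332, 0.1878]
tool_rot: [0.696, -0.127, 0.695, 0.128]
ft_force: [2.0, 1.2, -0.3]
opening: 0.0397
```

Request:
{"fn": "servo_tool", "kwargs": {"rows": [[[0, 0, 4], 0, 4], [[0, 0, 7], 0, 4], [[0, 0, 7], 0, 4], [[0, 0, 7], 0, 4]]}}

```text
clock: 19.13
eef_pos: [0.5685, 0.2575, 0.1839]
tool_rot: [0.695, -0.127, 0.696, 0.128]
ft_force: [-0.7, 0.3, -0.2]
opening: 0.0402
```

```bash
python3 - <<'E'
from h import *
st()
a=snap('top','top12');s=snap('side','side12')
X=np.array([np.cos(np.radians(19.8)),np.sin(np.radians(19.8)),0]);Y=np.array([-X[1],X[0],0]);O=np.array([.5255,.171,0])
for nm,c in(('top',a),('side',s)):
  im=c['image'].astype(int).sum(2)//3
  def px(x,y,z):
    u,v=w2pix(c,O+x*X+y*Y+[0,0,z]);return im[int(round(v)),int(round(u))]
  z=.0705
  print(nm,'profile along locked arm y=80..0',[px(0,y/1000,z) for y in range(84,-1,-6)])
  print(nm,'profile along open arm x=18..-56',[px(x/1000,.066,z) for x in range(18,-60,-6)])
  print(nm,'blank profile y=0 x=-90..90',[px(x/1000,-.01,.048) for x in range(-95,96,10)])
g=cv2.cvtColor(s['image'],cv2.COLOR_RGB2GRAY)[270:310,215:275]
G=cv2.resize(g,None,fx=8,fy=8,interpolation=cv2.INTER_CUBIC)
c=cv2.HoughCircles(G,cv2.HOUGH_GRADIENT,1,120,param1=80,param2=12,minRadius=18,maxRadius=40)
print(None if c is None else c[0][:4]/8+[215,270,0],[w2pix(s,O+x*X+[0,0,.048]) for x in(-.03,.03)])
cv2.imwrite('pics/w13.png',cv2.resize(s['image'][230:345,190:325],(540,460),interpolation=cv2.INTER_CUBIC)[:,:,::-1])
# change vs start in top view
t0=load('top0')['image'];d=np.abs(a['image'].astype(int)-t0).sum(2)>90
n,_,stt,_=cv2.connectedComponentsWithStats(d.astype(np.uint8));print([r.tolist() for r in stt[1:] if r[4]>25])
E
```

```text
t 19.1333 p [0.5685 0.2575 0.1839] F [-0.6558  0.2556 -0.222 ] op 0.04024252694251989
[[-0.0016 -0.3535  0.9354]
 [ 0.0013  0.9354  0.3535]
 [-1.      0.0017 -0.001 ]]
top profile along locked arm y=80..0 [np.int64(52), np.int64(54), np.int64(53), np.int64(57), np.int64(57), np.int64(60), np.int64(58), np.int64(58), np.int64(58), np.int64(60), np.int64(57), np.int64(56), np.int64(55), np.int64(52), np.int64(53)]
top profile along open arm x=18..-56 [np.int64(58), np.int64(57), np.int64(57), np.int64(57), np.int64(58), np.int64(57), np.int64(54), np.int64(54), np.int64(54), np.int64(54), np.int64(53), np.int64(54), np.int64(53)]
top blank profile y=0 x=-90..90 [np.int64(56), np.int64(57), np.int64(58), np.int64(56), np.int64(55), np.int64(56), np.int64(55), np.int64(54), np.int64(53), np.int64(52), np.int64(47), np.int64(43), np.int64(40), np.int64(28), np.int64(24), np.int64(22), np.int64(22), np.int64(74), np.int64(173), np.int64(128)]
side profile along locked arm y=80..0 [np.int64(60), np.int64(81), np.int64(94), np.int64(167), np.int64(153), np.int64(91), np.int64(89), np.int64(8
[... 323 characters left out ...]
int64(78)]
side blank profile y=0 x=-90..90 [np.int64(153), np.int64(198), np.int64(61), np.int64(57), np.int64(59), np.int64(55), np.int64(105), np.int64(59), np.int64(54), np.int64(53), np.int64(55), np.int64(52), np.int64(86), np.int64(69), np.int64(53), np.int64(49), np.int64(52), np.int64(53), np.int64(140), np.int64(146)]
[[230.0625 287.9375   3.2125]
 [255.1875 290.0625   3.35  ]] [array([254.1166, 289.6627]), array([228.6521, 287.9012])]
[[87, 132, 291, 238, 17195], [282, 174, 30, 44, 528], [221, 256, 276, 164, 13926], [483, 281, 36, 28, 185], [273, 286, 13, 20, 108], [238, 329, 7, 6, 31], [210, 331, 11, 10, 51], [247, 346, 13, 10, 30], [204, 366, 4, 10, 27], [171, 370, 36, 21, 246]]
```

The viewer limit is reached, so I checked by pixel values instead. The side profile shows the steel arm from the axis to about 12 mm from the blank's centreline, at the pressed height. The old arm position is now bare wood. The bushings sit within 1.5 px of their seat positions.

```bash
python3 -c "
from plant import *
print(job_done()); print(get_obs()['clock'])"
```

```text
the job is handed in; nothing more can be done
None
the job is handed in; nothing more can be done
```

The job is done and handed in at about 19 s of the 66 s allowed; no verdict was reported. I tipped the blank up by its notched end and took it out by the raised end. It was then set down level on the rest bars and let go, and the stud was pushed down and turned a quarter turn counterclockwise.

**Last checks:**
- **Blank:** level by the slope between its bushings, and about 2–3 mm from the seat centre. Its direction matches the jig's within about 0.2°.
- **Stud:** turned 91° with the gripper pressed against the bottom stop. In the side image the arm lies across the blank. The arm tip's place in that image fits the pressed-down height, but I did not measure the held depth directly.
- **Robot:** at hand-in the gripper was open, about 11 cm above the jig and feeling no load.

**What went wrong or could not be checked:**
- **First press:** it barely tipped the rocker, because the fingertips sit about 18–20 mm higher than the reported tool position. I saw this in the images and by the lack of force, and pressed again deeper until the rocker reached its stop.
- **Final picture:** the 12-picture limit was reached, so the locked stud was checked only from pixel values in the side image.
- **Other things on the bench:** I saw no sign that any had moved, but the final overhead comparison was unusable because the arm and its shadow covered most of it.

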